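Isolate and blank off a bench gas outlet

ROBOT

A 6-joint arm with a two-finger parallel gripper is mounted at the origin on the work surface. World frame = base frame: x ahead of the robot, y to its left, z up, the work surface at z = 0. Lengths are in mm, angles in rad, forces in N, time in s.
With the tool pointing down it reaches from about 400 to 825 mm from the base axis. Payload 7 kg.
Tool frame: the origin (TCP) lies at the very end of the fingers, on their centre line; the grasp point (between the pads) lies 19 mm behind it; z points along the fingers, y is the direction in which the jaws open and shut (so a half turn about z gives the same grasp; the last joint's range is limited). The gripper opens to 88 mm and grips with 3 to 60 N. Pads are 19 mm wide; open, the fingers measure 130 mm over their backs; the gripper's body (78 mm by 193 mm) begins 47 mm behind the grasp point.
Start: joints at [-0.861, 0.359, 0.012, 0, -1.224, -0.288], TCP at [276.319, -615.827, 196.661] pointing down, gripper open.
Joint ranges: [-3.07, 3.07], [-1.43, 2.12], [-1.02, 1.25], [-3.03, 1.67], [-3.05, -0], [-3.03, 3.03]. Speed limits (rad/s): [2.39, 2.39, 3.01, 3.14, 3.14, 3.14].

INTERFACE

Orientations are given as a unit quaternion [x, y, z, w].
In Python, from plant import bot gives the robot as it stands. Calls block until the motion is done:
- bot.move_ptp(position, orientation): joint-space move of the TCP to a pose.
- bot.line_to(position, velocity=150, ori=None): straight line of the TCP; ori=None keeps the orientation; velocity is the mean speed in mm/s.
- bot.move_joints(angles): joint-space move.
- bot.move_gripper(opening, force=None): finger opening in mm; force is the grip in N (None keeps the last); returns when the fingers have stopped.
- bot.pause(seconds).
- bot.solve_ik(position, orientation): joint angles nearest the present ones, or None.
- bot.read_state(): the state.
- bot.camera(name): name is "side" or "top"; returns the picture (384x512x3 uint8, red, green, blue); there is no depth.
- bot.get_calibration(name): a dict with "fx", "fy", "cx", "cy" (pixels), "view" (4x4, takes a point from world to camera coordinates). Camera axes: x right, y up, looking along -z (the intrinsics and any distortion apply to the point x, -y, -z); pixel columns grow to the right and rows downward; lengths in mm; the calibration is good to about 2 mm. A picture is of the moment at which its call begins. get_calibration takes no time and is no camera call.
A pose or a line that the arm cannot do raises bot.Unreachable and nothing moves.
- bot.close_job(): hands the job in, once; it reports no verdict.
The state is a dict: "t": time; "joint_pos": joint angles; "qvel": joint speeds; "tau": joint torques, N m; "tcp_pos": TCP position; "eef_rot": TCP orientation; "contact_force": force on the tool from outside, world axes, zero at the start; "moment": the same for the moment, N m; "width": finger opening in mm.
Only numpy, scipy, OpenCV 4.12 (cv2) and the standard library are available. Lean on these libraries where they do the work, as an engineer would, in place of code of your own. Each camera call takes 0.05 s, during which the arm holds its last target.

TASK

Take the fuel-gas outlet out of service: first turn its yellow lever from open to fully shut, hard against its stop, square across the pipe. Then blank off its slotted outlet: lower the red-winged plug from the white tray upright through the slot, its T-bar in line with it, until the flange lies flat on the cover, turn it a quarter turn clockwise to its stop so that it cannot be lifted out, and let go. Leave the other two valves as they are and do not knock over or shift any of the glassware and bottles.

Things in the scene. Friction and masses are not known exactly. Their poses are not given: they have to be found in the camera images.
- gas_station: Fuel-gas station fixed to the bench: YELLOW lever, outlet box with an open slot on top. Base plate 270 x 62 x 6 mm. Origin on the bench below the valve's stem; x along the pipe, from outlet box (-x) to riser (+x); z up. Pipe 21 mm across, axis 55 mm up; valve body 37 mm across, 64 long; riser's elbow at x = +108 mm, top 70 mm. Its place among the three stations and its yaw vary.
- gas_lever (a joint): Angle of the yellow lever on its upright stem, rad. 0 = hard stop, fully open, lever in line with the pipe, pointing to the station's +x. Grows clockwise from above; 1.571 = hard stop, fully shut, lever square across the pipe, pointing to the station's -y. Starts at 0 to 0.45; takes about 0.3 N m to turn throughout; stays where it is left.
- gas_grip (a point): Middle of the lever's yellow sleeve, 70 mm from the stem axis, 89 mm above the bench, turning with the lever (x axis along the lever, away from the stem). Sleeve 64 mm long (38 to 102 mm from the stem), 18 wide, 10 thick (84 to 94 mm above the bench); under it nothing is higher than 70 mm.
- gas_outlet (a point): Centre of the slot, on the upper face of the gas outlet box (60 x 60 mm), 84 mm above the bench, 95 mm from the stem to the station's -x; axes as the station's. Slot 38 mm long along x (in line with the pipe), 17 wide, through a 6 mm cover into a cavity 16 mm deep. Stops inside let a T-bar below the cover turn only clockwise from above, from in line to a stop at about a quarter turn.
- plug: Loose blanking plug, about 0.15 kg, 56 mm high, standing upright in the tray. Origin: centre of its underside; x along T-bar and wing. From below (heights): brass T-bar 34 x 14 mm (0-8), stem 12 mm across (8-17), round flange 46 mm across (17-22), red wing grip 44 long (x), 12 thick (22-56). Any yaw; a half turn makes no difference.
- plug_seat (a point): Centre of the underside of the plug's flange, 17 mm above the plug's origin; axes as the plug's. It lies on the gas_outlet point when the plug is fully down.
- tray: White low tray, fixed, 130 (x) x 95 (y) x 14 mm high, walls and floor 4 mm thick; the plug stands on its floor. Origin: centre of its underside. At the left or at the right of the stations.
- tip_box: Blue box of pipette tips, fixed, 120 x 85 x 52 mm high, on the other side from the tray. Origin: centre of its underside. Leave alone.
- air_station: Compressed-air station, fixed, same build and axes as the gas station but with a BLUE lever and a round pressure gauge, 64 mm across and up to 160 mm above the bench, on its closed outlet box (95 mm from the stem towards its -x), with a hose nozzle 31 mm out of the box's front. Its lever stands open or nearly so. Leave alone.
- air_grip (a point): Middle of the blue sleeve, as gas_grip.
- nitrogen_station: Nitrogen station, fixed, same build and axes but with a BLACK lever and a flowmeter 40 mm square and up to 204 mm above the bench on its closed outlet box, with the same nozzle. Its lever stands shut or nearly so, across the pipe to its -y. Leave alone.
- nitrogen_grip (a point): Middle of the black sleeve, as gas_grip.
- beaker: Clear open beaker, 64 mm across, 85 mm high, loose, standing between two outlet boxes. Origin: centre of its underside. Leave alone.
- jar: Small clear jar with a red lid, 52 mm across, 55 mm high, loose, standing between two outlet boxes. Origin: centre of its underside. Leave alone.
- lotion: Slim lilac bottle with a black cap, 46 mm across, 155 mm high, loose, standing behind the gap between two stations. Origin: centre of its underside. Leave alone.
- reagent: White bottle with an orange cap, 62 mm across, 165 mm high, loose, standing behind the gap between two stations. Origin: centre of its underside. Leave alone.
There are look-alikes about, which are no part of the job. What is shaped like the plug but black or green is not meant.

How it is judged (in metres and radians):
On the way, in this order (a step that is already met when the one before it is completed fails the run):
1. the yellow valve is shut against its stop (within about 6 degrees) while the plug is still well away from the outlet (over 60 mm) (value of joint gas_lever above 1.47 rad and distance between plug_seat and gas_outlet above 0.06 m), for 0.2 s.
2. the plug's T-bar is through the slot, with the flange down on the cover (distance between plug_seat and gas_outlet below 0.006 m and angle between plug's own z axis and vertical below 0.15 rad), for 0.1 s.
At the end, for the whole second after the job is handed in: Yellow lever within about 6 degrees of its shut stop (above 1.47 rad); plug upright (0.1 rad) with its flange centre within 5 mm of the slot centre on the cover, its T-bar more than 70 degrees from the slot line, at rest and released (value of joint gas_lever above 1.47 rad and distance between plug_seat and gas_outlet below 0.005 m and angle between plug's own z axis and vertical below 0.1 rad and angle between the x axis of plug and the x axis of gas_outlet, either way round above 1.22 rad and linear speed of plug below 0.02 m/s); the robot touches nothing.
It fails at once if the blue or the black lever is shifted (its sleeve moves over 12 mm) (distance of any of air_grip, nitrogen_grip from where it was at the start of the episode above 0.012 m).
It fails at once if the beaker is shifted over 25 mm or tipped over 0.35 rad (distance of beaker from where it was at the start of the episode above 0.025 m or angle between beaker's own z axis and vertical above 0.35 rad).
It fails at once if the jar is shifted over 25 mm or tipped over 0.35 rad (distance of jar from where it was at the start of the episode above 0.025 m or angle between jar's own z axis and vertical above 0.35 rad).
It fails at once if the lotion is shifted over 25 mm or tipped over 0.35 rad (distance of lotion from where it was at the start of the episode above 0.025 m or angle between lotion's own z axis and vertical above 0.35 rad).
It fails at once if the reagent is shifted over 25 mm or tipped over 0.35 rad (distance of reagent from where it was at the start of the episode above 0.025 m or angle between reagent's own z axis and vertical above 0.35 rad).
It also fails if it takes over 70 s, if anything falls off the work surface, if the arm or the gripper's body presses on something with over 40 N, if the wrist force passes 120 N, or if a joint passes its speed limit or range.

## Working session

There is one attempt and no reset: what is moved stays moved. The work goes in short steps, each a Python script; the robot and the scene stay as the last script left them, time stands still between calls to the robot, and variables do not carry over. Pictures are saved under pics/ and viewed, and the job is handed in when it is done.

```bash
ls; mkdir -p pics
python3 - <<'E'
from plant import bot
import cv2,numpy as np
for n in("side","top"):
    im=bot.camera(n); cv2.imwrite(f"pics/{n}0.png",cv2.resize(im[:,:,::-1],None,fx=1.5,fy=1.5,interpolation=cv2.INTER_CUBIC)); np.save(f"pics/{n}0.npy",im)
    c=bot.get_calibration(n); print(n,{k:(np.round(v,3).tolist() if k!='name' else v) for k,v in c.items()})
s=bot.read_state();print(s)
E
```

```text
pics
side {'fx': 453.056, 'fy': 453.056, 'cx': 253.563, 'cy': 190.135, 'view': [[-0.998, -0.058, 0.002, 589.983], [0.044, -0.735, 0.677, -96.071], [-0.037, 0.676, 0.736, -1364.164], [0.0, 0.0, 0.0, 1.0]]}
top {'fx': 402.499, 'fy': 402.499, 'cx': 259.756, 'cy': 192.409, 'view': [[0.005, -1.0, -0.014, 11.43], [0.994, 0.003, 0.109, -560.398], [-0.109, -0.015, 0.994, -1056.711], [0.0, 0.0, 0.0, 1.0]]}
{'t': 0.1, 'joint_pos': array([-8.60889040e-01,  3.59298184e-01,  1.11610507e-02, -2.64165846e-04,
       -1.22408211e+00, -2.88111852e-01]), 'qvel': array([ 5.24623695e-05, -1.47739682e-03,  2.57510087e-03,  1.81066125e-04,
       -1.07133278e-03,  5.06819761e-05]), 'tau': array([-1.96507171e-03, -5.84161627e+01,  2.93752134e+01,  7.01552331e+00,
        1.01539999e-02, -5.56078805e-05]), 'tcp_pos': array([ 276.12241535, -615.43192656,  195.84004048]), 'eef_rot': array([-2.09293781e-01,  9.77852541e-01,  6.84134287e-04, -2.31426184e-04]), 'contact_force': array([ 0.23474425,  0.0059128 , -0.26376358]), 'moment': array([-0.03418476,  0.01261007, -0.05514462]), 'width': 87.65338014395454}
```

View pics/side0.png

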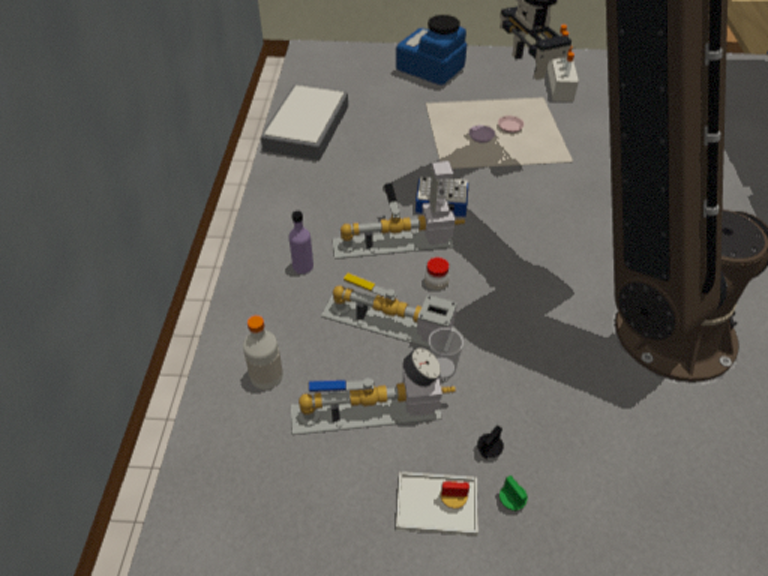

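View pics/top0.png

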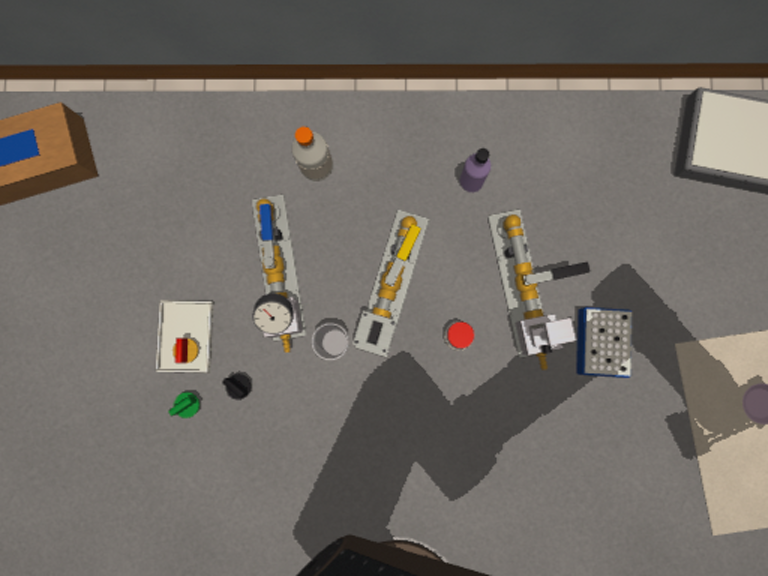

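Top picture (1.5x): the yellow lever is at (409,243), the gas outlet slot at (375,332) and the white tray at (185,337). Candidates for the plug are red-winged in the tray (185,350), green (185,405), black (237,386), plus the red jar lid (460,334). I choose the red wing in the tray. In the side view it is at (455,490).

```bash
cat > h.py <<'E'
import numpy as np,cv2
from plant import bot
C={n:bot.get_calibration(n) for n in("side","top")}
def ray(n,uv):
    c=C[n];V=np.array(c["view"]);R=V[:3,:3];t=V[:3,3]
    d=np.array([(uv[0]-c["cx"])/c["fx"],-(uv[1]-c["cy"])/c["fy"],-1.])
    return -R.T@t, R.T@d
def onz(n,uv,z):
    o,d=ray(n,uv); return o+d*(z-o[2])/d[2]
def tri(a,b):
    o1,d1=ray("side",a);o2,d2=ray("top",b)
    s=np.linalg.lstsq(np.c_[d1,-d2],o2-o1,rcond=None)[0]
    p,q=o1+d1*s[0],o2+d2*s[1]; return (p+q)/2,np.linalg.norm(p-q)
def proj(n,p):
    c=C[n];V=np.array(c["view"]);q=V[:3,:3]@np.array(p)+V[:3,3]
    return np.array([c["cx"]+c["fx"]*q[0]/-q[2],c["cy"]-c["fy"]*q[1]/-q[2]])
def hue(im,lo,hi,s=120,v=50):
    h=cv2.cvtColor(im,cv2.COLOR_RGB2HSV)
    m=(h[...,1]>=s)&(h[...,2]>=v)
    m&=((h[...,0]>=lo)&(h[...,0]<=hi)) if lo<=hi else ((h[...,0]>=lo)|(h[...,0]<=hi))
    return m.astype(np.uint8)
def blobs(m,amin=15):
    cs,_=cv2.findContours(m,cv2.RETR_EXTERNAL,cv2.CHAIN_APPROX_NONE)
    return [(cv2.contourArea(c),cv2.minAreaRect(c),c) for c in cs if cv2.contourArea(c)>amin]
def crop(im,u0,v0,u1,v1,f,name):
    cv2.imwrite(name,cv2.resize(im[v0:v1,u0:u1,::-1],None,fx=f,fy=f,interpolation=cv2.INTER_CUBIC))
E
python3 - <<'E'
from h import *
for n in("side","top"):
    im=np.load(f"pics/{n}0.npy")
    for nm,lo,hi,s in(("red",175,4,150),("yel",25,32,150)):
        for a,r,c in blobs(hue(im,lo,hi,s)): print(n,nm,a,np.round(r[0],1),np.round(r[1],1),round(r[2],1),c.reshape(-1,2).min(0),c.reshape(-1,2).max(0))
s=np.load("pics/side0.npy");t=np.load("pics/top0.npy")
a=cv2.resize(t[185:280,95:195,::-1],(400,380),interpolation=cv2.INTER_CUBIC); b=cv2.resize(t[130:245,225:300,::-1],(248,380),interpolation=cv2.INTER_CUBIC)
cv2.imwrite("pics/c1.png",np.hstack([a,b]))
a=cv2.resize(s[310:360,260:360,::-1],(600,300),interpolation=cv2.INTER_CUBIC); b=cv2.resize(s[175:240,210:310,::-1],(600,300),interpolation=cv2.INTER_CUBIC)
cv2.imwrite("pics/c2.png",np.vstack([a,b]))
E
```

```text
side red 120.5 [303.3 325.6] [17.2  8.6] 5.2 [295 321] [312 330]
side red 124.0 [291.5 177.5] [11. 13.] 90.0 [285 172] [298 183]
side yel 61.5 [239.  187.1] [18.9  4.3] 21.8 [230 183] [248 192]
top red 85.5 [120.8 233.5] [ 6.7 15.5] 4.4 [117 226] [124 241]
top red 212.5 [307. 223.] [16. 16.] 90.0 [299 215] [315 231]
top yel 39.5 [273.9 162.4] [ 4.2 23. ] 32.0 [266 152] [279 172]
```

View pics/c1.png

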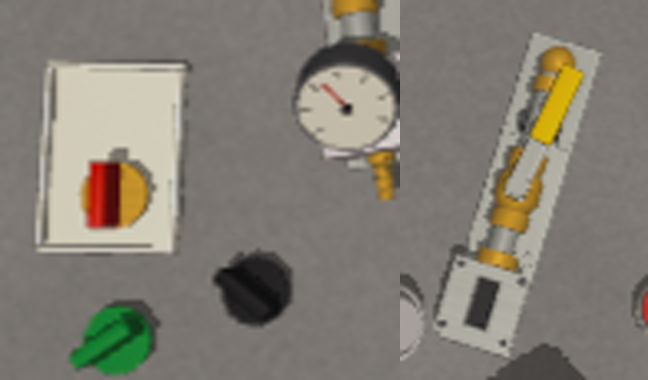

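View pics/c2.png

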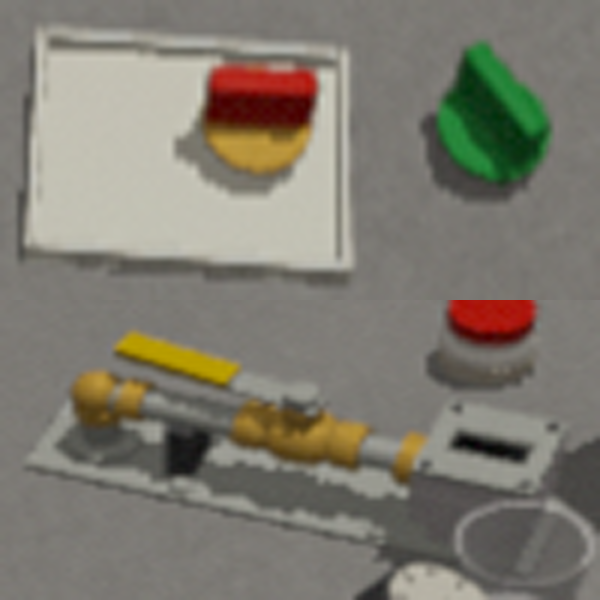

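The crop shows a red wing on a brass flange in the tray, unlike the black and green look-alikes on the bench. The wing runs roughly along world x. The gas box has an open slot at top pixel (250,222). Next I measure these points precisely.

Run:
```python
from h import *
im={n:np.load(f"pics/{n}0.npy") for n in("side","top")}
def mask_red_bright(i): 
    h=cv2.cvtColor(i,cv2.COLOR_RGB2HSV); return (((h[...,0]>=172)|(h[...,0]<=4))&(h[...,1]>150)&(h[...,2]>140)).astype(np.uint8)
def cen(m):
    y,x=np.nonzero(m); return np.array([x.mean(),y.mean()])
def sub(m,u0,v0,u1,v1):
    o=np.zeros_like(m);o[v0:v1,u0:u1]=m[v0:v1,u0:u1];return o
mr={n:mask_red_bright(im[n]) for n in im}
a=sub(mr["side"],285,315,325,340);b=sub(mr["top"],105,220,140,250)
print("wingtop",cen(a),cen(b),tri(cen(a),cen(b)),onz("side",cen(a),60),onz("top",cen(b),60),a.sum(),b.sum())
for n,m in(("side",a),("top",b)):
    P=np.array([onz(n,(x,y),60)[:2] for y,x in zip(*np.nonzero(m))]);q=P-P.mean(0);w,v=np.linalg.eigh(q.T@q/len(q));print(n,"ext",np.sqrt(12*w),np.arctan2(v[1,1],v[0,1]))
# yellow sleeve top z=94
for n,box in(("side",(225,178,255,196)),("top",(262,145,285,180))):
    h=cv2.cvtColor(im[n],cv2.COLOR_RGB2HSV); m=sub(((h[...,0]>=22)&(h[...,0]<=34)&(h[...,1]>120)&(h[...,2]>(120))).astype(np.uint8),*box)
    P=np.array([onz(n,(x,y),94)[:2] for y,x in zip(*np.nonzero(m))]);q=P-P.mean(0);w,v=np.linalg.eigh(q.T@q/len(q));print(n,"sleeve",P.mean(0),np.sqrt(12*w),np.arctan2(v[1,1],v[0,1]),m.sum())
# slot
for n,box in(("side",(278,195,305,212)),("top",(238,208,262,235))):
    g=cv2.cvtColor(im[n],cv2.COLOR_RGB2GRAY);m=sub((g<85).astype(np.uint8),*box)
    k,l,st,ce=cv2.connectedComponentsWithStats(m); j=[i for i in range(1,k) if st[i,4]>25];print(n,[(st[i].tolist(),ce[i]) for i in j])
    for i in j:
        P=np.array([onz(n,(x,y),84)[:2] for y,x in zip(*np.nonzero(l==i))]);q=P-P.mean(0);w,v=np.linalg.eigh(q.T@q/len(q));print(n,"slot",P.mean(0),np.sqrt(12*w),np.arctan2(v[1,1],v[0,1]))
```

```text
wingtop [303.70491803 323.03278689] [118.88235294 233.88235294] (array([448.1466608 , 381.24279303,  58.10414545]), np.float64(2.2310056584425166)) [449.43272747 382.08462897  60.        ] [447.02918232 380.69156725  60.        ] 61 51
side ext [ 8.84057166 42.54941358] 3.1204489736078247
top ext [ 8.26275875 42.59118301] -3.1307505179674955
side sleeve [634.8522441  -18.30606026] [21.75529454 63.75388619] 2.713293064501835 101
top sleeve [634.46982249 -18.71083285] [18.69812512 63.84555141] 2.7138587275371555 179
side [([285, 204, 13, 6, 47], array([291.25531915, 206.42553191]))]
side slot [481.10029417  38.83050527] [13.46169691 36.51526605] 2.834671517342177
top [([245, 214, 10, 16, 90], array([249.5       , 221.25555556]))]
top slot [480.44051599  38.5937911 ] [15.7874111 37.0842142] 2.851851773494002
```

```bash
cat >> h.py <<'E'
def Q(a): return [float(np.cos(a/2)),float(np.sin(a/2)),0.,0.]
STEM=np.array([570.9,10.5]); YAW=-0.298; SLOT=np.array([480.8,38.7]); PLUG=np.array([448.2,381.4])
def st(tag=""):
    s=bot.read_state(); print(tag,round(s["t"],2),"tcp",np.round(s["tcp_pos"],1),"F",np.round(s["contact_force"],1),"M",np.round(s["moment"],2),"w",round(s["width"],1)); return s
def snap(tag):
    for n in("side","top"):
        im=bot.camera(n);np.save(f"pics/{n}{tag}.npy",im)
def grip(phi,r=70.): # lever angle
    d=YAW-phi; return STEM+r*np.array([np.cos(d),np.sin(d)]),d
E
python3 - <<'E'
from h import *
for off in(0,np.pi,-np.pi):
    for phi in(0.135,0.8,1.65):
        p,d=grip(phi);print(off,phi,np.round(p,1),bot.solve_ik([*p,78],Q(d+off)))
    for p,a in((PLUG,0),(SLOT,YAW),(SLOT,YAW-np.pi/2-.05)): print(off,a,bot.solve_ik([*p,100],Q(a+off)))
E
```

```text
0 0.135 [634.4 -18.9] [ 0.27724236  0.38854464 -0.23211458  0.         -0.95013711  0.86055397]
0 0.8 [602.8 -51.8] [ 0.23683143  0.34512813 -0.30059635  0.         -0.92507184  0.2359649 ]
0 1.65 [545.1 -54.6] [ 0.25788764  0.26035892 -0.42708477  0.         -0.88335265 -0.63509132]
0 0 [ 1.03702     0.298018   -0.31292792  0.         -0.95985041  0.53377633]
0 -0.298 [ 0.4892528   0.1312364  -0.53710431  0.         -0.90245562  0.78354353]
0 -1.9187963267948966 [ 0.4892528   0.1312364  -0.53710431  0.         -0.90245562 -0.8372528 ]
3.141592653589793 0.135 [634.4 -18.9] [ 0.27724236  0.38854464 -0.23211458  0.         -0.95013711 -2.28103869]
3.141592653589793 0.8 [602.8 -51.8] [ 0.23683143  0.34512813 -0.30059635  0.         -0.92507184 -2.90562775]
3.141592653589793 1.65 [545.1 -54.6] [ 0.25788764  0.26035892 -0.42708477  0.         -0.88335265  2.50650134]
3.141592653589793 0 [ 1.03702     0.298018   -0.31292792  0.         -0.95985041 -2.60781632]
3.141592653589793 -0.298 [ 0.4892528   0.1312364  -0.53710431  0.         -0.90245562 -2.35804912]
3.141592653589793 -1.9187963267948966 [ 0.4892528   0.1312364  -0.53710431  0.         -0.90245562  2.30433986]
-3.141592653589793 0.135 [634.4 -18.9] [ 0.27724236  0.38854464 -0.23211458  0.         -0.95013711 -2.28103869]
-3.141592653589793 0.8 [602.8 -51.8] [ 0.23683143  0.34512813 -0.30059635  0.         -0.92507184 -2.90562775]
-3.141592653589793 1.65 [545.1 -54.6] [ 0.25788764  0.26035892 -0.42708477  0.         -0.88335265  2.50650134]
-3.141592653589793 0 [ 1.03702     0.298018   -0.31292792  0.         -0.95985041 -2.60781632]
-3.141592653589793 -0.298 [ 0.4892528   0.1312364  -0.53710431  0.         -0.90245562 -2.35804912]
-3.141592653589793 -1.9187963267948966 [ 0.4892528   0.1312364  -0.53710431  0.         -0.90245562  2.30433986]
```

Run:
```python
from h import *
p,d=grip(0.135)
bot.line_to([276,-615,300],300)
bot.move_ptp([*p,260],Q(d)); st("above")
bot.move_gripper(34)
bot.line_to([*p,130],200); st()
bot.line_to([*p,79],80); st("down")
snap("1")
im=np.load("pics/side1.npy");im2=np.load("pics/top1.npy")
a=cv2.resize(im[120:250,190:330,::-1],(560,520));b=cv2.resize(im2[110:260,230:290,::-1],(208,520))
cv2.imwrite("pics/d1.png",np.hstack([a,b]))
```

```text
above 3.07 tcp [634.4 -19.8 260.1] F [-0.4 -0.3  0.4] M [-0.05  0.09 -0.03] w 87.9
 4.89 tcp [635.3 -18.9 131.1] F [-0.2  0.4  0.8] M [-0.06  0.1   0.03] w 33.8
down 5.67 tcp [634.8 -18.9  79.3] F [ 0.  -0.3  0.7] M [-0.03  0.11  0.03] w 33.9
```

View pics/d1.png

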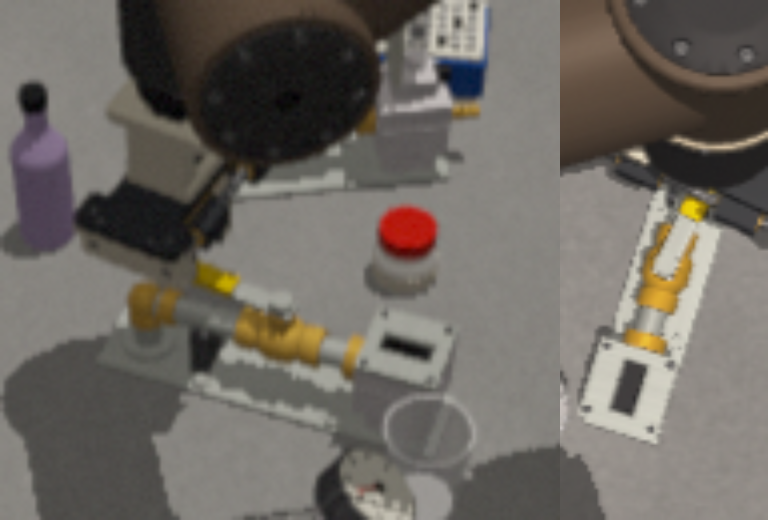

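The fingers straddle the yellow sleeve with no contact force. I close lightly and sweep along the arc.

Run:
```python
from h import *
bot.move_gripper(0,10); st("gripped")
for phi in list(np.arange(0.3,1.5,0.15))+[1.5,1.54,1.57,1.60,1.63]:
    p,d=grip(phi); bot.line_to([*p,79],90,Q(d)); s=st(f"{phi:.2f}")
    if np.linalg.norm(s["contact_force"])>45: break
```

```text
gripped 6.53 tcp [634.4 -18.9  79. ] F [-0.7  0.7  0.5] M [-0.07  0.15  0.03] w 0.9
0.30 6.84 tcp [628.8 -29.   79.1] F [ 0.  -0.2  0.2] M [-0.    0.11 -0.03] w 0.4
0.45 7.14 tcp [622.5 -37.   79.1] F [-0.   0.2 -0.4] M [0.01 0.13 0.01] w 0.5
0.60 7.44 tcp [614.9 -44.   79.1] F [-0.3  0.  -0.5] M [-0.04  0.1   0.02] w 0.6
0.75 7.74 tcp [606.3 -49.9  79.1] F [ 0.8 -0.3  0.1] M [-0.01  0.09  0.06] w 0.7
0.90 8.04 tcp [596.9 -54.4  79.2] F [ 0.7 -0.7  0.6] M [ 0.01  0.07 -0.03] w 0.4
1.05 8.34 tcp [587.  -57.6  79.2] F [-1.3  0.   0.6] M [ 0.02  0.14 -0.04] w 0.2
1.20 8.64 tcp [576.6 -59.2  79.2] F [ 0.6 -0.1  0.7] M [-0.07  0.01  0.  ] w 0.9
1.35 8.94 tcp [566.2 -59.2  79.2] F [ 0.2 -0.1  1.2] M [0.04 0.06 0.02] w 0.7
1.50 9.24 tcp [555.8 -57.6  79.2] F [-0.2 -0.1 -0.8] M [0.06 0.08 0.04] w 0.3
1.54 9.49 tcp [553. -57.  79.] F [ 0.9  0.1 -0.4] M [ 0.07  0.05 -0.04] w 0.2
1.57 9.74 tcp [550.6 -56.4  79. ] F [-0.5  0.4  0.3] M [0.08 0.13 0.02] w 0.3
1.60 9.99 tcp [548.5 -55.8  79. ] F [-0.3 -1.1  0. ] M [0.05 0.03 0.01] w 0.6
1.63 10.24 tcp [546.5 -55.1  79. ] F [ 0.3 -0.1 -0.6] M [0.03 0.04 0.04] w 0.4
```

The width fell to about 0, so nothing was between the fingers. I stop and look.

Run:
```python
from h import *
snap("2")
im=np.load("pics/side2.npy");im2=np.load("pics/top2.npy")
a=cv2.resize(im[110:250,190:330,::-1],(560,560));b=cv2.resize(im2[110:260,230:290,::-1],(224,560))
cv2.imwrite("pics/d2.png",np.hstack([a,b])); print(proj("side",[546.5,-55,79]),proj("top",[546.5,-55,79]))
```

```text
[269.43187573 182.84942088] [286.07329401 195.78773273]
```

View pics/d2.png

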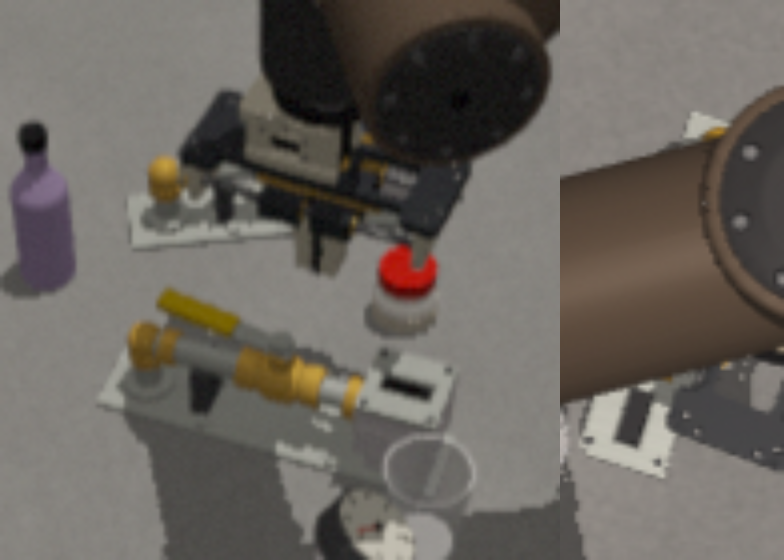

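Run:
```python
from h import *
im=np.load("pics/side2.npy")
crop(im,235,130,315,195,9,"pics/d3.png")
for dx in(0,):
  for z in(79,90,95,100,110): print(z,proj("side",[546.5,-55,z]), (proj("side",[546.5,-55,z])-[235,130])*9)
s=bot.read_state();print(s["eef_rot"],s["joint_pos"])
```

```text
79 [269.43187573 182.84942088] [309.8868816  475.64478795]
90 [269.53536386 180.31740682] [310.81827477 452.85666138]
95 [269.58281376 179.15646389] [311.24532386 442.40817504]
100 [269.63052275 177.98918195] [311.67470474 431.90263758]
110 [269.72672652 175.63539222] [312.54053866 410.71852996]
[-5.70752127e-01  8.21122404e-01 -4.76161278e-05  6.55959961e-05] [ 2.56220911e-01  2.61310702e-01 -4.22813327e-01  5.71524038e-05
 -8.86516352e-01 -6.12210280e-01]
```

View pics/d3.png

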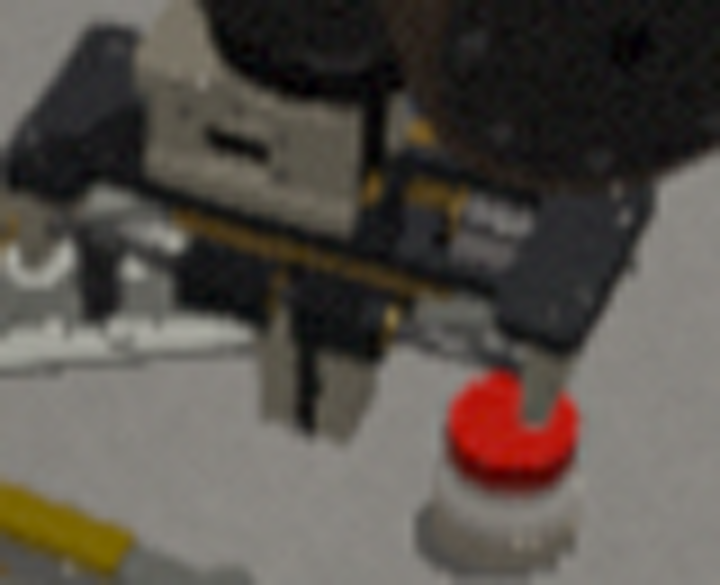

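The lever has not moved. The side view puts the closed fingertips at about (269,178), which at the reported x,y means z≈100, not the 79 that the state reports. I return and descend under force guard, checking fingertip height in the pictures.

Run:
```python
from h import *
p,d=grip(0.135)
bot.line_to([546,-55,130],200)
bot.move_gripper(34)
bot.line_to([*p,130],250,Q(d))
bot.line_to([*p,80],100); s=st("80"); f0=s["contact_force"]
for z in range(76,55,-4):
    bot.line_to([*p,z],40); s=st(str(z))
    if np.linalg.norm(s["contact_force"]-f0)>6: break
snap("3")
im=np.load("pics/side3.npy");crop(im,200,140,290,215,8,"pics/e1.png")
for z in (60,79,100): print(z,(proj("side",[*p,z])-[200,140])*8)
```

```text
80 13.82 tcp [634.8 -18.9  80.3] F [-0.1 -0.4  0.9] M [-0.03  0.13  0.03] w 34.0
76 14.07 tcp [634.5 -18.8  76.3] F [-0.2  0.7 -0.5] M [-0.03  0.17  0.06] w 34.2
72 14.32 tcp [634.2 -18.9  71.8] F [0.1 0.4 0.2] M [-0.09  0.15 -0.02] w 34.1
68 14.57 tcp [634.2 -18.9  67.6] F [-0.1 -0.7 -0.6] M [-0.12  0.16  0.01] w 34.3
64 14.82 tcp [634.2 -18.9  63.6] F [0.3 0.4 0.3] M [-0.08  0.11 -0.02] w 34.0
60 15.07 tcp [634.2 -18.9  59.6] F [ 1.  -0.3 -0.3] M [-0.11  0.11 -0.01] w 33.7
56 15.32 tcp [634.2 -18.9  55.7] F [ 0.5 -1.2  1.2] M [-0.1   0.12 -0.03] w 34.1
60 [315.84507777 437.41571558]
79 [314.79265848 403.07399151]
100 [313.60364832 364.27514076]
```

View pics/e1.png

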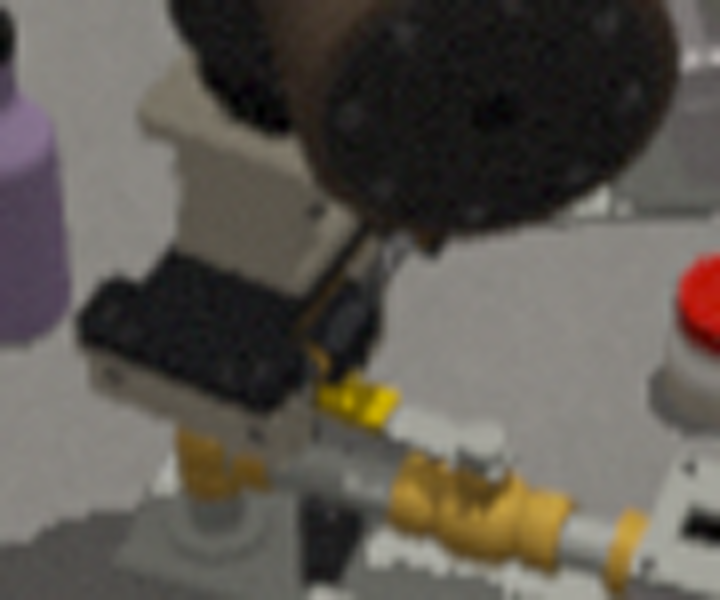

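I reached nominal z 56 with no contact, so the tool really does sit about 20 mm higher than reported. I close gently to test.

Run:
```python
from h import *
bot.move_gripper(0,10); st("grip")
```

```text
grip 15.84 tcp [634.4 -19.2  56.1] F [ 0.6 -1.8  0.4] M [-0.92  0.11 -0.01] w 18.0
```

Width 18.0 mm is the sleeve. Now the sweep.

Run:
```python
from h import *
bot.move_gripper(0,15)
for phi in [0.4,0.7,1.0,1.25,1.45,1.53,1.57,1.60,1.63]:
    p,d=grip(phi); bot.line_to([*p,56],100,Q(d)); s=st(f"{phi:.2f}")
    if np.linalg.norm(s["contact_force"][:2])>35: break
```

```text
0.40 16.48 tcp [624.5 -34.6  56.1] F [-0.2 -2.1  1. ] M [-1.    0.18 -0.16] w 18.1
0.70 16.93 tcp [609.  -48.2  56.1] F [ 0.5 -2.9  1.1] M [-0.88  0.   -0.28] w 18.0
1.00 17.38 tcp [590.  -56.7  56.1] F [ 0.9 -1.3  1.1] M [-0.62 -0.   -0.24] w 17.7
1.25 17.77 tcp [572.8 -59.2  56.1] F [ 0.3 -1.1  0.1] M [-0.2  -0.19 -0.33] w 18.0
1.45 18.12 tcp [558.9 -58.1  56.1] F [0.9 1.  1.6] M [ 0.19 -0.28 -0.38] w 17.9
1.53 18.38 tcp [553.8 -56.9  56.1] F [3.2 1.7 0. ] M [ 0.33 -0.87 -0.26] w 18.1
1.57 18.62 tcp [551.5 -56.3  56.1] F [ 4.6 -0.9 -1.8] M [-0.1  -1.85 -0.14] w 17.7
1.60 18.88 tcp [551.5 -56.   56.2] F [12.6 -5.6 -9.8] M [-1.99 -4.44  0.17] w 17.7
1.63 19.12 tcp [551.6 -55.6  56.5] F [ 20.4  -9.9 -15. ] M [-3.42 -6.92  0.2 ] w 18.2
```

It is against the stop (force rising to 20 N, tool no longer advancing). I release, lift, move to above the plug and look.

Run:
```python
from h import *
bot.move_gripper(40)
s=st("open");p=s["tcp_pos"]
bot.line_to([p[0],p[1],210],250)
bot.move_ptp([*PLUG,210],Q(0.)); st("above plug")
bot.move_gripper(50)
snap("4")
im={n:np.load(f"pics/{n}4.npy") for n in("side","top")}
b=cv2.resize(im["top"][90:260,90:390,::-1],(750,425));cv2.imwrite("pics/f1.png",b)
crop(im["side"],200,150,340,360,2.7,"pics/f2.png")
for n,box in(("side",(225,140,300,230)),("top",(225,145,345,250))):
    h=cv2.cvtColor(im[n],cv2.COLOR_RGB2HSV); m=np.zeros(h.shape[:2],np.uint8);u0,v0,u1,v1=box
    m[v0:v1,u0:u1]=((h[...,0]>=22)&(h[...,0]<=34)&(h[...,1]>180)&(h[...,2]>120))[v0:v1,u0:u1]
    k,l,stt,ce=cv2.connectedComponentsWithStats(m)
    for i in range(1,k):
        if stt[i,4]>40:
            P=np.array([onz(n,(x,y),94)[:2] for y,x in zip(*np.nonzero(l==i))]);q=P-P.mean(0);w,v=np.linalg.eigh(q.T@q/len(q));print(n,"sleeve",P.mean(0),np.sqrt(12*w),np.arctan2(v[1,1],v[0,1]),stt[i,4])
for n,box in(("side",(278,195,305,212)),("top",(238,208,262,235))):
    g=cv2.cvtColor(im[n],cv2.COLOR_RGB2GRAY);m=np.zeros_like(g);u0,v0,u1,v1=box;m[v0:v1,u0:u1]=(g<85)[v0:v1,u0:u1]
    k,l,stt,ce=cv2.connectedComponentsWithStats(m)
    for i in range(1,k):
        if stt[i,4]>25:
            P=np.array([onz(n,(x,y),84)[:2] for y,x in zip(*np.nonzero(l==i))]);q=P-P.mean(0);w,v=np.linalg.eigh(q.T@q/len(q));print(n,"slot",P.mean(0),np.sqrt(12*w),np.arctan2(v[1,1],v[0,1]),stt[i])
```

```text
open 19.75 tcp [546.2 -55.1  56. ] F [ 0.  -0.7  0. ] M [0.03 0.03 0.08] w 39.9
above plug 22.16 tcp [448.5 380.7 209.7] F [ 0.6 -0.4  0.5] M [-0.12  0.14  0.03] w 39.8
side sleeve [551.47022335 -53.53209489] [16.32319342 60.79261947] 1.2687114816039549 81
top sleeve [550.37285869 -55.83318252] [17.45979622 62.00663783] 1.2790899764152315 168
side slot [460.39158893  29.17686405] [43.90770241 64.72967815] 1.0302153029731875 [285 195  20  17 153]
top slot [480.44051599  38.5937911 ] [15.7874111 37.0842142] 2.851851773494002 [245 214  10  16  90]
```

View pics/f1.png

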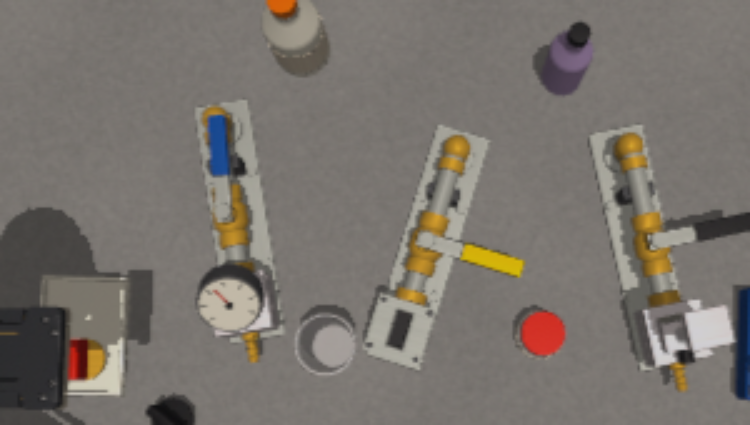

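View pics/f2.png

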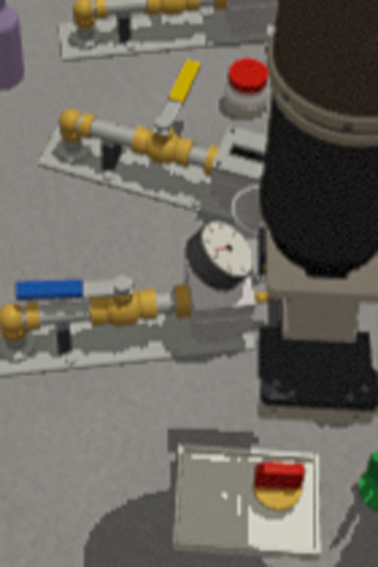

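The lever now lies across the pipe (top crop, sleeve at (492,260)). Its measured direction is -1.863 rad, so the station yaw is -0.292 if it is at the stop, in agreement with the slot's -0.290. The glassware has not moved. Now I pick up the plug.

```bash
sed -i 's/YAW=-0.298/YAW=-0.293/' h.py
python3 - <<'E'
from h import *
bot.line_to([*PLUG,70],200)
for z in(40,26,19,13):
    bot.line_to([*PLUG,z],60); s=st(str(z))
    if np.linalg.norm(s["contact_force"])>6: break
bot.move_gripper(0,25); st("grip")
E
```

```text
40 24.23 tcp [448.2 381.4  39.8] F [ 0.  -0.3 -0. ] M [-0.06  0.11  0.05] w 49.9
26 24.61 tcp [448.  381.1  25.5] F [-0.2  0.2  0.3] M [-0.1   0.08  0.02] w 50.1
19 24.88 tcp [448.  381.1  18.6] F [0.6 0.1 0.1] M [-0.13  0.16  0.03] w 50.1
13 25.12 tcp [448.  381.1  12.6] F [ 0.2 -0.2 -0.2] M [-0.04  0.13  0.07] w 50.0
grip 25.82 tcp [448.2 381.4  13. ] F [-0.2 -0.1  0.5] M [-0.18  0.15 -0.03] w 11.7
```

Run:
```python
from h import *
bot.line_to([*PLUG,40],60); s=st("lift")
bot.line_to([*PLUG,190],250); 
bot.line_to([*SLOT,190],250,Q(YAW)); st("over")
bot.line_to([*SLOT,103],120); st("hover")
bot.pause(0.2)
snap("5")
im=np.load("pics/side5.npy");crop(im,240,140,330,220,8,"pics/g1.png")
im=np.load("pics/top5.npy");crop(im,190,150,310,260,5,"pics/g2.png")
```

```text
lift 26.43 tcp [448.2 381.5  40.3] F [ 0.4  0.4 -2.1] M [-0.1   0.16  0.01] w 11.9
over 28.7 tcp [480.7  39.1 189.9] F [ 0.4  0.5 -2.3] M [ 0.01  0.14 -0.01] w 11.8
hover 29.57 tcp [481.3  39.1 103.6] F [ 0.2  0.2 -1. ] M [-0.03  0.18  0.05] w 11.8
```

View pics/g1.png

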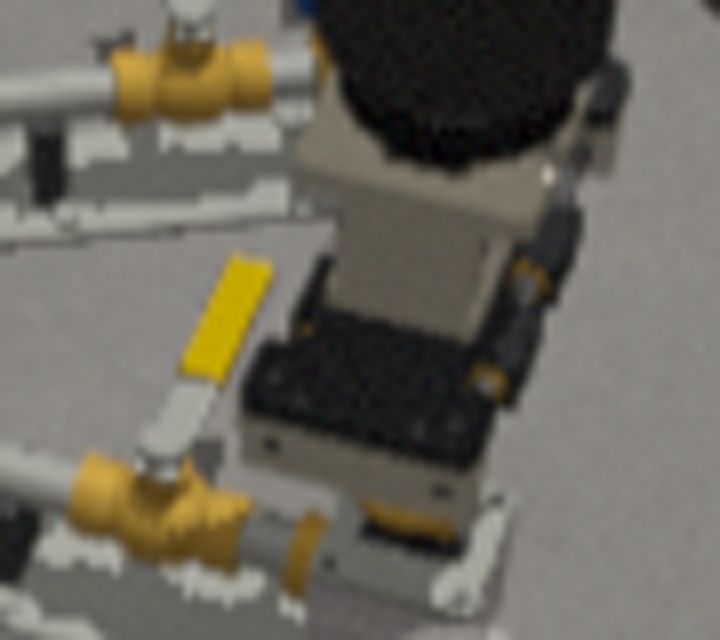

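View pics/g2.png

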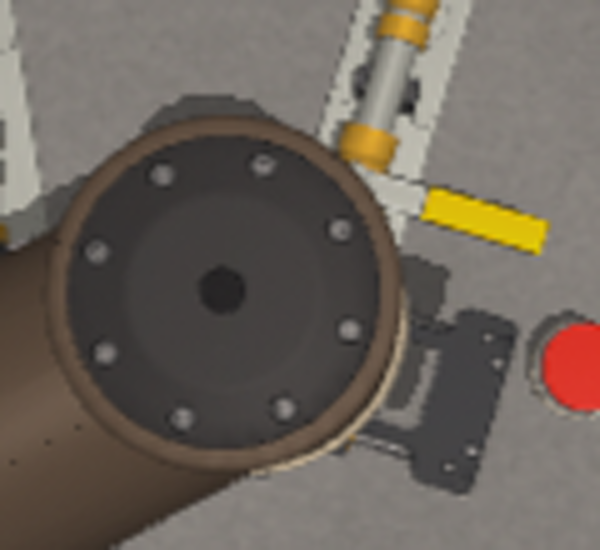

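In the side crop the brass T-bar is at (410,520), directly over the dark slot. The column centres match (291.3 against 291.25) and it lies in line with the slot. I descend under force guard.

Run:
```python
from h import *
for z in(96,93,91,89,87,85,83,81,79,77,76):
    bot.line_to([*SLOT,z],30); s=st(str(z))
    if s["contact_force"][2]>6 or np.linalg.norm(s["contact_force"][:2])>8: break
```

```text
96 30.26 tcp [480.6  38.6  95.7] F [-0.1  0.4 -1.2] M [-0.06  0.14  0.06] w 11.5
93 30.51 tcp [480.7  38.6  92.8] F [-0.1  0.3 -1.5] M [-0.06  0.14 -0.01] w 11.8
91 30.76 tcp [480.7  38.7  90.9] F [ 0.4 -0.2 -0.7] M [-0.06  0.11 -0.06] w 11.7
89 31.01 tcp [480.7  38.7  88.9] F [-0.1  0.1 -1.4] M [-0.15  0.16 -0.07] w 11.7
87 31.26 tcp [480.7  38.7  86.9] F [-0.3 -0.3 -0.8] M [-0.07  0.15  0.02] w 11.6
85 31.51 tcp [480.7  38.7  84.9] F [-1.  -0.8 -0.9] M [-0.06  0.15  0.01] w 11.8
83 31.76 tcp [480.7  38.7  82.9] F [-1.4  0.4 -1.4] M [-0.02  0.2   0.04] w 11.8
81 32.01 tcp [480.7  38.7  80.8] F [-0.3 -0.5 -1.6] M [-0.11  0.11 -0.  ] w 11.6
79 32.26 tcp [480.7  38.6  78.9] F [ 0.2  1.  -1.9] M [-0.13  0.11 -0.04] w 11.7
77 32.51 tcp [480.7  38.6  76.8] F [-0.2  0.3 -1. ] M [-0.07  0.18 -0.02] w 11.7
76 32.76 tcp [480.9  38.7  76.1] F [ 0.1 -0.4 -0.4] M [-0.07  0.06  0.  ] w 12.0
```

The T-bar went into the slot without touching. I seat it lightly, then turn.

Run:
```python
from h import *
for z in(75.2,74.6,74,73.4,72.8,72.2):
    bot.line_to([*SLOT,z],20); s=st(str(z))
    if s["contact_force"][2]>3: break
bot.pause(0.15)
for a in(0.2,0.5,0.8,1.1,1.35,1.5,1.57,1.62):
    bot.line_to([*SLOT,z],60,Q(YAW-a)); s=st(f"turn{a}")
    if abs(s["moment"][2])>2.5 or np.linalg.norm(s["contact_force"])>30: break
```

```text
75.2 33.01 tcp [481.   38.6  75.9] F [-2.2 -0.8  7.2] M [-0.33  1.16  0.05] w 11.9
turn0.2 33.51 tcp [481.5  38.9  75.9] F [-0.5 -0.5  5.5] M [-0.04  0.45 -0.07] w 11.7
turn0.5 33.96 tcp [481.7  39.   75.9] F [ 0.  -0.5  5.1] M [ 0.04  0.15 -0.04] w 11.2
turn0.8 34.41 tcp [481.8  39.   75.9] F [ 0.1 -0.3  5.5] M [ 0.06  0.07 -0.04] w 11.9
turn1.1 34.86 tcp [481.8  39.   75.9] F [ 0.3 -0.5  5.2] M [ 0.09  0.07 -0.08] w 11.7
turn1.35 35.26 tcp [481.8  39.   75.9] F [ 0.2 -0.5  5.2] M [-0.02 -0.02 -0.09] w 11.4
turn1.5 35.56 tcp [481.8  39.   75.9] F [-0.1 -0.4  4.8] M [ 0.    0.01 -0.04] w 11.9
turn1.57 35.81 tcp [481.8  39.   75.9] F [ 0.7 -0.8  5.2] M [-0.02 -0.01 -0.  ] w 11.7
turn1.62 36.06 tcp [481.8  39.   75.9] F [0.  0.3 4.5] M [-0.   -0.09 -0.05] w 11.5
```

Run:
```python
from h import *
for a in(1.66,1.70,1.74,1.78):
    bot.line_to([*SLOT,75.2],60,Q(YAW-a)); s=st(f"turn{a}")
    if abs(s["moment"][2])>0.4: break
snap("6")
im=np.load("pics/side6.npy");crop(im,240,150,330,220,8,"pics/i1.png")
```

```text
turn1.66 36.31 tcp [481.7  39.1  75.9] F [-0.2  0.5  6.1] M [0.31 0.13 0.03] w 11.6
turn1.7 36.56 tcp [481.7  39.3  75.9] F [-1.4  2.1  6.2] M [0.8  0.52 0.29] w 11.7
turn1.74 36.81 tcp [481.7  39.3  75.9] F [-2.3  2.6  6.3] M [0.95 0.65 0.55] w 12.1
```

View pics/i1.png

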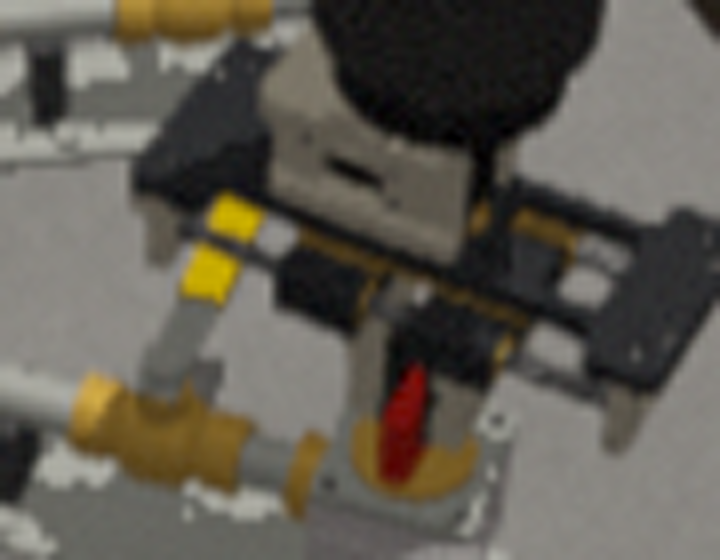

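The wing is now across the slot, the flange is flat, and the moment rises at about 1.70 rad, which is the stop. I relax the twist, release, lift and check.

Run:
```python
from h import *
bot.line_to([*SLOT,75.6],60,Q(YAW-1.67)); st("relax")
bot.move_gripper(36); st("open")
p=bot.read_state()["tcp_pos"]
bot.line_to([p[0],p[1],200],150); st("up")
bot.move_ptp([470,-330,300],Q(-1.2)); bot.pause(0.3); s=st("away")
snap("7")
im=np.load("pics/side7.npy");im2=np.load("pics/top7.npy")
crop(im,180,120,330,260,4,"pics/j1.png");crop(im2,90,80,390,270,2.6,"pics/j2.png")
for n,box in(("side",(230,140,320,225)),("top",(235,150,330,240))):
    i=np.load(f"pics/{n}7.npy");u0,v0,u1,v1=box;h=cv2.cvtColor(i,cv2.COLOR_RGB2HSV)
    for nm,c,z in(("wing",((h[...,0]>=172)|(h[...,0]<=4))&(h[...,1]>150)&(h[...,2]>(140 if n=="top" else 140)),123),("sleeve",(h[...,0]>=22)&(h[...,0]<=34)&(h[...,1]>180)&(h[...,2]>120),94)):
        m=np.zeros(c.shape,np.uint8);m[v0:v1,u0:u1]=c[v0:v1,u0:u1]
        k,l,stt,ce=cv2.connectedComponentsWithStats(m)
        for j in range(1,k):
            if stt[j,4]>20:
                P=np.array([onz(n,(x,y),z)[:2] for y,x in zip(*np.nonzero(l==j))]);q=P-P.mean(0);w,v=np.linalg.eigh(q.T@q/len(q));print(n,nm,P.mean(0).round(1),np.sqrt(12*w).round(1),np.arctan2(v[1,1],v[0,1]).round(3),ce[j].round(1),stt[j,4])
```

```text
relax 37.16 tcp [481.4  39.1  75.9] F [-0.1  1.9  3.1] M [ 0.71 -0.03  0.09] w 11.7
open 37.82 tcp [480.8  38.7  75.6] F [-0.2  0.1  0.5] M [-0.    0.07 -0.02] w 36.0
up 38.8 tcp [480.1  38.5 199.1] F [ 0.1 -0.  -0.6] M [ 0.03  0.08 -0.06] w 36.0
away 40.52 tcp [ 470.3 -329.4  300. ] F [-1.  -0.4  0.4] M [-0.   0.1 -0. ] w 36.4
side wing [482.4 -44.6] [32. 36.] 2.945 [291.7 176. ] 101
side wing [480.8  39.3] [ 9.4 39.7] 1.193 [292.2 197.5] 36
top wing [ 475.2 -104.6] [33.3 37.9] 2.678 [307.4 223. ] 221
top wing [480.4  39.2] [ 8.8 42.3] 1.17 [248.6 220.7] 62
top sleeve [550.7 -55.6] [16.5 61.3] 1.28 [286.6 193.5] 155
top sleeve [493.7  33.6] [10.2 30.6] 1.149 [251.3 215.9] 46
top sleeve [468.7  44.1] [12.4 33.1] 1.21 [247.1 225.7] 59
```

View pics/j1.png

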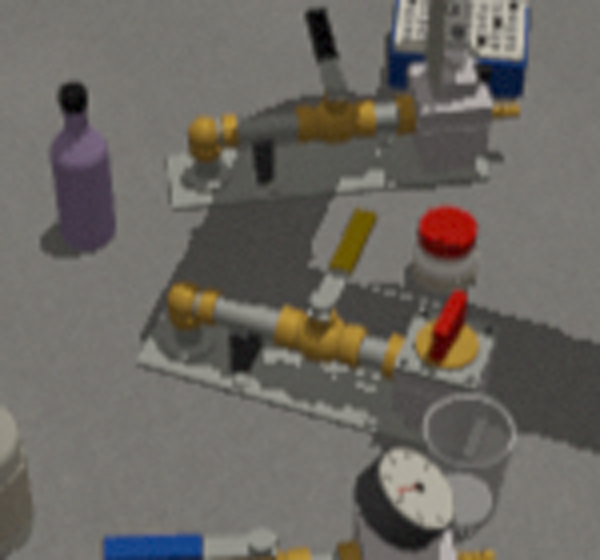

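View pics/j2.png

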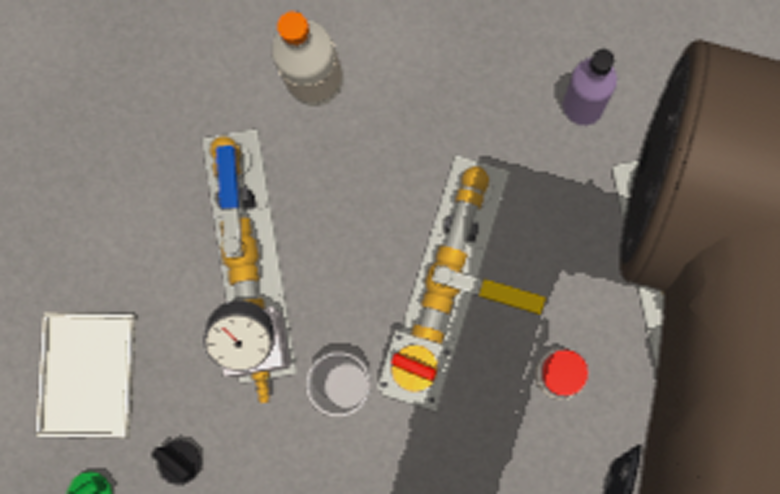

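Both views show the wing top at (480.6,39.2), within 1 mm of the slot centre, with its height consistent with a flat flange. The wing is about 95° from the slot, the lever is shut, everything else is in place, and the arm touches nothing.

Run:
```python
from h import *
bot.close_job(); st("done")
```

```text
the job is handed in; nothing more can be done
the job is handed in; nothing more can be done
```

I shut the yellow lever against its stop. Then I took the red-winged plug from the tray, lowered it through the slot, turned it clockwise to its stop and released it. I handed the job in at about 41 s; no verdict is reported.

**Last checks:**
- **Lever:** in the top view it points along -1.862 rad, which is 90° from the slot line to within about 1°. The push force rose to 20 N at the stop.
- **Plug:** the wing centre is within about 1 mm of the slot centre in both views, and the heights fit a flat flange. The wing stands about 95° from the slot line, counted clockwise, so 85° taken the shorter way.
- **Surroundings:** the blue and black levers, bottles, jar and beaker look unmoved. The contact force with the arm away was about zero.

**What disagreed:** the first lever grasp closed on nothing. The fingertips really sit about 20 mm higher than the reported TCP. I confirmed this with the side camera and a force-guarded descent, and allowed for it in everything after that. The plug's stop came at about 1.70 rad of wrist turn rather than 1.571. I took that as some slip or play in the grip, because the moment rose clearly and the measured wing angle is within the limit.

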